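Hold the green-lidded scraps caddy open by its lever, then ease the lid shut

TASK

I have peelings to drop into the scraps caddy with the green lid: press its front lever all the way down so that the lid stands wide open, and keep it wide open for at least two seconds. Then ease the lever back up slowly, so that the lid comes down under control and fully shut without slamming, and move away. Work it by the lever only: do not touch either lid, leave the grey-lidded caddy shut, and neither move nor pick up the garlic, lemon or salt shaker standing about.

Things in the scene. Friction and masses are not known exactly. Their poses are not given: they have to be found in the camera images.
- green_caddy: white plastic scraps caddy with a green lid, an upright box 140 deep (x) x 130 wide (y) x 140 high, lid on top (155 high in all when shut), fixed to the surface. Origin at the centre of its underside; own -x is its front, where the lever sticks out; it may be turned up to 0.2 rad either way about the vertical
- green_pad (a point): the point to press: centre of the top face of the black pad (30 along the lever x 46 wide x 8 thick) at the end of the green-lidded caddy's steel lever. At rest the lever slopes up 0.25 rad to the pad, which is then 152 mm in front of the caddy's centre and 108.5 mm above the surface; fully pressed it is 61.5 mm above the surface, straight below (3 mm farther out half-way); hard stop at 56 mm
- green_lever (a joint): angle of the green-lidded caddy's lever, rad: 0 at rest (pad up), 0.5 counts as fully pressed, hard stop at 0.56. It turns on a level axle 10 mm inside the caddy's front face, 85 mm above the surface, 95 mm from the pad's centre. About 3 to 6 N on the pad presses it down; a return spring and the lid bring it back up
- green_lid_hinge (a joint): angle of the green lid about its hinge along the caddy's rear top edge, rad: 0 shut, 1.2 with the lever at 0.5 (wide open from about 1.05); always 2.4 times the lever's angle. If the lever is let go while the lid is open, the lid drops within half a second and slams; raising the finger at 15 to 30 mm/s lets it down gently
- green_lid: green lid, 150 x 138 x 15 thick, origin on its hinge line at the middle of the caddy's rear top edge, 140 above the surface; not to be touched
- grey_caddy: caddy of the same shape and size but with a grey lid, beside the other, either on its left or on its right; same origin and axes; to be left alone
- grey_lid_hinge (a joint): angle of the grey lid, rad: 0 shut
- grey_lid: grey lid, same size and origin as the green one; not to be touched
- garlic: loose garlic bulb, 60 x 60 x 59 high, origin at its underside; bystander
- lemon: loose yellow lemon, 71 x 53 x 51 high, origin at its underside; bystander
- salt_shaker: loose glass salt shaker with a grey top, 44 dia x 90 high, origin at its underside; bystander

How it is judged:
On the way, in this order (a step that is already met when the one before it is completed fails the run):
1. the green lid stands wide open for two seconds (value of joint green_lid_hinge above 1.05 rad), for 2 s.
2. the green lid is shut again (value of joint green_lid_hinge below 0.04 rad), for 0.2 s.
At the end, for the whole second after the job is handed in: The green lid has been open past 1.05 rad for 2 s, and is shut again (within 0.04 rad) and still, with its lever fully up (within 0.03 rad); the grey lid is shut (within 0.04 rad); garlic, lemon and salt shaker are within 20 mm of where they stood (value of joint each of green_lid_hinge, grey_lid_hinge below 0.04 rad and value of joint green_lever below 0.03 rad and angular speed of green_lid below 0.1 rad/s and distance of each of garlic, lemon, salt_shaker from where it was at the start of the episode below 0.02 m); the robot touches nothing.
It fails at once if the green lid slams: it falls faster than 1.7 rad/s while nearly shut (below 0.3 rad) (value of joint green_lid_hinge below 0.3 rad and velocity of joint green_lid_hinge below -1.7 rad/s).
It fails at once if a lid is touched by the robot (over 1 N) (contact force between any of the fingers, the arm and green_lid above 1 N or contact force between any of the fingers, the arm and grey_lid above 1 N).
It fails at once if the grey-lidded caddy is opened (over 0.1 rad) (value of joint grey_lid_hinge above 0.1 rad).
It fails at once if garlic, lemon or salt shaker is moved or lifted by over 20 mm (distance of any of garlic, lemon, salt_shaker from where it was at the start of the episode above 0.02 m).
It also fails if it takes over 48 s, if anything falls off the work surface, if the arm or the gripper's body presses on something with over 40 N, if the wrist force passes 120 N, or if a joint passes its speed limit or range.

ROBOT

A 6-joint arm with a two-finger parallel gripper is mounted at the origin on a cart in front of the work surface, level with it; the furniture and walls round the work are solid. World frame = base frame: x ahead of the robot, y to its left, z up, the work surface at z = 0. Lengths are in m, angles in rad, forces in N, time in s.
With the tool pointing down it reaches from about 0.375 to 0.975 m from the base axis. Payload 3.8 kg.
Tool frame: the origin (TCP) lies midway between the tips of the shut fingers; the grasp point (between the pads) lies 19 mm behind it; z points along the fingers, y is the line along which they close (so a half turn about z gives the same grasp; the last joint's range is limited). The gripper opens to 88 mm and grips with 3 to 60 N. Pads are 18 mm wide; open, the fingers measure 123 mm over their backs; the gripper's body (75 mm by 187 mm) begins 45 mm behind the grasp point.
Start: joints at [-1.231, 0.264, 1.604, -0, 1.274, -0.037], TCP at [0.248, -0.628, 0.239] pointing down, gripper open.
Joint ranges: [-2.63, 2.63], [-0.94, 2.18], [0.31, 2.57], [-1.31, 4.45], [0, 2.66], [-2.55, 2.55]. Speed limits (rad/s): [2.57, 2.57, 3.14, 3.14, 3.14, 3.14].

INTERFACE

Orientations are given as a rotation vector (axis times angle).
In Python, from cell import manip, inverse_kinematics, cams, order gives the robot as it stands. Calls block until the motion is done:
- manip.move_pose(position, orientation): joint-space move of the TCP to a pose.
- manip.move_linear(position, rate=0.15, rot=None): straight line of the TCP; rot=None keeps the orientation; rate is the mean speed in m/s.
- manip.set_joints(angles): joint-space move.
- manip.set_gripper(opening, force=None): finger opening in m; force is the grip in N (None keeps the last); returns when the fingers have stopped.
- manip.dwell(seconds).
- inverse_kinematics(position, orientation): joint angles nearest the present ones, or None.
- manip.state(): the state.
- cams.capture(name): name is "scene" or "top" or "wrist"; returns a dict with "image" (384x512x3 uint8, blue, green, red), "z_map" (384x512 float32, m along the optical axis (not along the pixel's ray), 0 where there is no reading), "intrinsics" (3x3 intrinsics, pixels), "k1" (the pictures are not rectified: a ray, as slopes to the right and down, at radius r is drawn at 1 + k1 r^2 times it, then the intrinsics apply), "position" and "orientation" of the camera in the world; the wrist camera has in their place "T_tool_cam" (4x4, takes a point from camera to tool coordinates, whose origin is the TCP and whose axes are the flange's). Camera axes: x right, y down, z forward; pixel columns grow to the right and rows downward; lengths in m; the calibration is good to about 2 mm. A picture is of the moment at which its call begins: read the wrist's pose just before it.
A pose or a line that the arm cannot do raises manip.IKError and nothing moves.
- order.close_job(): hands the job in; it is judged then, once.
The state is a dict: "clock": time; "joint_pos": joint angles; "joint_velocities": joint speeds; "tau": joint torques, N m; "tool_pos": TCP position; "tcp_rot": TCP orientation; "contact_force": force on the tool from outside, world axes, zero at the start; "moment": the same for the moment, N m; "gripper_width": finger opening in m; "grasp_force": force on a finger pad.
Only numpy, scipy, OpenCV 4.12 (cv2) and the standard library are available. Lean on these libraries where they do the work, as an engineer would, in place of code of your own. Each camera call takes 0.05 s, during which the arm holds its last target. There are 200 camera calls.

## Working session

There is one attempt and no reset: what is moved stays moved. The work goes in short steps, each a Python script; the robot and the scene stay as the last script left them, time stands still between calls to the robot, and variables do not carry over. Pictures are saved under pics/ and viewed, at most 10 in all, crops included, and the job is handed in when it is done.

```bash
mkdir -p pics
cat > h.py <<'E'
import numpy as np, cv2
from scipy.spatial.transform import Rotation as R
from cell import manip, inverse_kinematics, cams, order
def cloud(c):
    K=np.array(c["intrinsics"]);z=c["z_map"];h,w=z.shape
    u,v=np.meshgrid(np.arange(w),np.arange(h))
    p=cv2.undistortPoints(np.stack([u,v],-1).reshape(-1,1,2).astype(float),K,np.array([c["k1"],0,0,0.]),).reshape(h,w,2)
    P=np.dstack([p[...,0]*z,p[...,1]*z,z])
    o=np.array(c["orientation"]);Rm=o if o.shape==(3,3) else R.from_rotvec(o).as_matrix()
    W=P@Rm.T+np.array(c["position"]);W[z==0]=np.nan
    return W
E
python3 - <<'E'
from h import *
for n in("top","scene"):
    c=cams.capture(n);cv2.imwrite(f"pics/{n}.png",c["image"]);np.save(f"{n}.npy",cloud(c));print(n,c["position"],c["orientation"],c["k1"])
print(manip.state())
E
```

```text
top [ 0.3379304  -0.03596126  1.19513599] [-2.10907024  2.1362969  -0.20310575] -0.16945473897903474
scene [-0.35326729  0.46160218  0.81310982] [-1.24584723  2.08709946 -1.11522418] 0.06451875194890058
{'clock': 0.1, 'joint_pos': array([-1.23091482e+00,  2.64679678e-01,  1.60523814e+00,  1.45989692e-05,
        1.27368533e+00, -3.68970459e-02]), 'joint_velocities': array([ 0.00030008, -0.00251146, -0.00327687, -0.00060288, -0.00026074,
       -0.00029762]), 'tau': array([-4.96470790e-06, -5.03618824e+01, -3.58070791e+01,  7.31018814e-02,
        2.33688718e-02, -5.95639267e-05]), 'tool_pos': array([ 0.24814202, -0.62704721,  0.23751086]), 'tcp_rot': array([-3.08405582e+00, -5.87968550e-01,  4.54638799e-04]), 'contact_force': array([ 0.4031912 , -0.64241278,  0.13991362]), 'moment': array([ 0.04368868, -0.01406069, -0.02536562]), 'grasp_force': 0.0, 'gripper_width': 0.08775071400420467}
```

View pics/top.png

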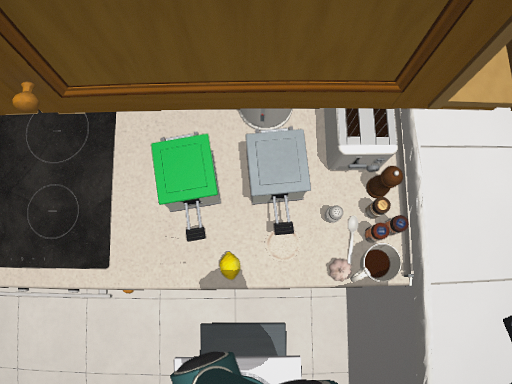

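View pics/scene.png

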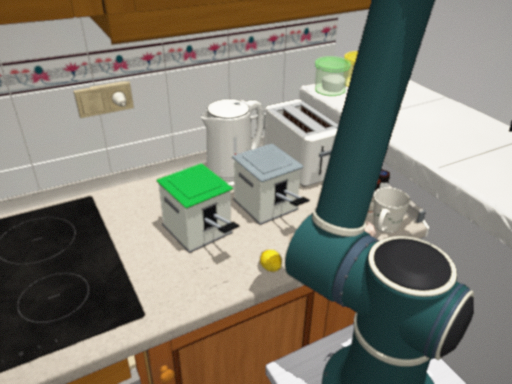

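The top view shows the green caddy at about (185,170) with its black pad at (195,234), and the grey caddy to its right with its pad at (284,228). The lemon is at (230,265), the salt shaker at (334,213) and the garlic at (339,268). A cupboard hangs above and behind. Next I measure these.

Run:
```python
from h import *
W=np.load("top.npy");im=cv2.imread("pics/top.png").astype(int)
B,G,Rr=im[...,0],im[...,1],im[...,2]
m=(G>120)&(Rr<80)&(B<110)&(W[...,2]>.14)&(W[...,2]<.17)
p=W[m];print("green lid",len(p),p.mean(0))
r=cv2.minAreaRect((p[:,:2]*1000).astype(np.float32));print(r)
for n,(u0,u1,v0,v1) in dict(green=(183,208,224,244),grey=(271,297,219,238)).items():
    s=W[v0:v1,u0:u1];k=(im[v0:v1,u0:u1].max(-1)<70)&(s[...,2]>.085)&(s[...,2]<.13);q=s[k]
    print(n,len(q),q.mean(0),q.min(0),q.max(0),cv2.minAreaRect((q[:,:2]*1000).astype(np.float32)))
for u,v in[(230,265),(334,213),(339,268),(280,165),(220,100),(200,60),(190,260)]:print(u,v,W[v,u])
```

```text
green lid 3591 [0.59774747 0.11583573 0.15369082]
((601.2431640625, 117.15937805175781), (150.93104553222656, 136.195556640625), 9.375483512878418)
green 204 [0.45210183 0.09286153 0.11004748] [0.43711074 0.07114553 0.10432366] [0.46816047 0.11492422 0.11939615] ((452.5120544433594, 92.85983276367188), (27.65140724182129, 42.63815689086914), 8.857160568237305)
grey 208 [ 0.46271841 -0.11377274  0.11017061] [ 0.44856217 -0.13647297  0.10308405] [ 0.47758741 -0.09220463  0.11830379] ((463.1123352050781, -114.31919860839844), (27.618383407592773, 43.57398986816406), 3.633880376815796)
230 265 [0.38061423 0.0139349  0.05383044]
334 213 [ 0.49975893 -0.23867212  0.08944898]
339 268 [ 0.36889659 -0.25229684  0.05264433]
280 165 [ 0.60422911 -0.10690683  0.15220928]
220 100 [0.57990287 0.00240189 0.60615915]
200 60 [0.58851681 0.01911085 0.70682563]
190 260 [ 0.3964318   0.11918289 -0.00447199]
```

The measurements agree with the sizes given: the pad top is at (0.452, 0.093, ~0.109), the yaw is 0.16 and the lid is 151 x 136. I'll approach above the pad with the fingers shut.

```bash
cat >> h.py <<'E'
psi=0.16; f=np.array([np.cos(psi),np.sin(psi),0])
pad=np.array([.4523,.0929,0])-.002*f
rot=np.pi*np.array([np.cos(psi/2),np.sin(psi/2),0])
at=lambda z:pad+[0,0,z]
def rep(t):
    s=manip.state();print(t,round(s["clock"],2),s["tool_pos"].round(4),s["contact_force"].round(2),s["joint_pos"].round(2))
E
python3 - <<'E'
from h import *
print(inverse_kinematics(at(.3),rot),inverse_kinematics(at(.06),rot))
manip.set_gripper(0.0)
s=manip.state()["tool_pos"]
manip.move_linear([s[0],s[1],.34],rate=.2)
manip.move_pose(at(.3),rot);rep("over")
manip.move_linear(at(.135),rate=.12);rep("near")
for n in("wrist","scene"):
    cv2.imwrite(f"pics/{n}2.png",cams.capture(n)["image"])
a=cv2.imread("pics/wrist2.png");b=cv2.imread("pics/scene2.png")
cv2.imwrite("pics/near.png",cv2.resize(np.hstack([a,b]),(800,300)))
E
```

```text
[ 0.14857536 -0.18746931  1.95952175  0.          1.36954021  1.55937169] [0.14857536 0.04785022 2.21628461 0.         0.87745782 1.55937169]
over 4.71 [0.4507 0.0921 0.3001] [ 0.82 -0.11 -0.38] [ 0.15 -0.19  1.96 -0.    1.37  1.56]
near 6.23 [0.4511 0.0927 0.1359] [0.58 0.42 0.02] [ 0.15 -0.06  2.16 -0.    1.04  1.56]
```

View pics/near.png

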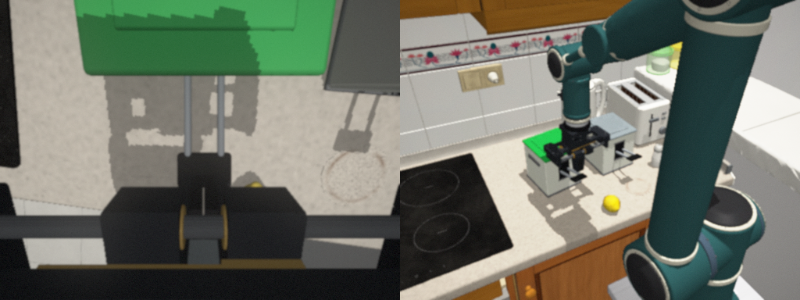

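The fingers are laterally centred over the pad and clear of the lid. The wrist camera looks from the lid side, so I check its offset before pressing.

Run:
```python
from h import *
print(np.array(cams.capture("wrist")["T_tool_cam"]).round(3)); print(R.from_rotvec(rot).as_matrix().round(2))
```

```text
[[ 0.001 -0.961 -0.277  0.072]
 [ 1.     0.001 -0.    -0.   ]
 [ 0.    -0.277  0.961 -0.146]
 [ 0.     0.     0.     1.   ]]
[[ 0.99  0.16 -0.  ]
 [ 0.16 -0.99  0.  ]
 [ 0.   -0.   -1.  ]]
```

The camera sits 72 mm towards the lid, which leaves little room for the lid's swing. I'll give the tool a half turn so it faces away, then press.

Run:
```python
from h import *
q=manip.state()["joint_pos"].copy()
manip.move_linear(at(.2),rate=.15)
q=np.array(manip.state()["joint_pos"]); q[5]-=np.pi; manip.set_joints(q); rep("turned")
manip.move_linear(at(.135),rate=.1);rep("near")
for z in(.112,.10,.085,.072,.065,.061):
    manip.move_linear(at(z),rate=.03);rep(z)
    if np.linalg.norm(manip.state()["contact_force"])>15:break
a=cams.capture("scene");W=cloud(a);cv2.imwrite("pics/open.png",cv2.resize(a["image"][80:280,100:400],None,fx=2,fy=2))
```

```text
turned 9.62 [0.4501 0.0926 0.1996] [ 0.05  0.4  -0.47] [ 0.15 -0.12  2.09 -0.    1.17 -1.58]
near 10.42 [0.4507 0.0927 0.1354] [ 0.25 -0.71 -0.26] [ 0.15 -0.06  2.16  0.    1.04 -1.58]
0.112 11.33 [0.4505 0.0926 0.1121] [-0.14 -0.07 -0.21] [ 0.15 -0.03  2.18  0.    0.99 -1.58]
0.1 11.88 [0.4502 0.0925 0.0998] [-1.08 -1.05  3.21] [ 0.15 -0.01  2.19 -0.    0.97 -1.58]
0.085 12.53 [0.4501 0.0925 0.0849] [-1.88  0.14  3.12] [ 0.15  0.01  2.2  -0.    0.93 -1.58]
0.072 13.12 [0.4511 0.0927 0.0725] [-0.27 -0.07  4.45] [ 0.15  0.03  2.21 -0.    0.9  -1.58]
0.065 13.5 [0.4511 0.0927 0.0655] [0.74 0.39 5.81] [ 0.15  0.04  2.21  0.    0.89 -1.58]
0.061 13.78 [0.4506 0.0926 0.0613] [0.39 0.03 4.6 ] [ 0.15  0.05  2.22  0.    0.88 -1.58]
```

View pics/open.png

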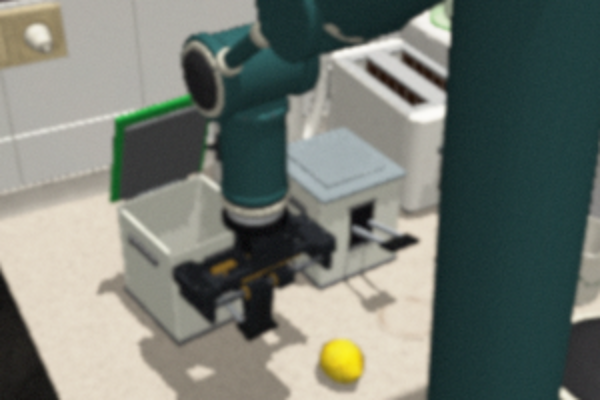

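The lid, at about (160,145) in the crop, stands wide open, and the grey one is shut. I'll hold it, then ease the lever up.

Run:
```python
from h import *
manip.move_linear(at(.0595),rate=.02);rep("dn")
manip.dwell(2.8);rep("held")
manip.move_linear(at(.09),rate=.015);rep("mid")
manip.move_linear(at(.118),rate=.012);rep("up")
manip.dwell(.5)
manip.move_linear(at(.30),rate=.12);rep("away")
manip.move_linear([.33,.0,.34],rate=.2) if inverse_kinematics([.33,.0,.34],manip.state()["tcp_rot"]) is not None else None
t=cams.capture("top");s=cams.capture("scene");W=cloud(t);W0=np.load("top.npy")
for u,v in[(196,234),(284,228),(185,145),(185,190),(280,150),(280,185),(230,265),(334,213),(339,268)]:print(u,v,W0[v,u].round(3),W[v,u].round(3))
cv2.imwrite("pics/end.png",cv2.resize(np.hstack([t["image"],s["image"]]),(800,300)));rep("end")
```

```text
dn 14.08 [0.4505 0.0926 0.0597] [1.46 1.22 5.59] [ 0.15  0.05  2.22  0.    0.88 -1.58]
held 16.88 [0.4505 0.0926 0.0597] [ 0.16 -0.45  4.84] [ 0.15  0.05  2.22  0.    0.88 -1.58]
mid 19.07 [0.4507 0.0927 0.0901] [ 0.26 -0.32  3.57] [ 0.15  0.    2.19  0.    0.94 -1.58]
up 21.55 [0.4503 0.0926 0.118 ] [-0.41 -0.12 -0.14] [ 0.15 -0.03  2.17 -0.    1.   -1.58]
away 23.72 [0.4499 0.0925 0.299 ] [0.39 0.24 1.1 ] [ 0.15 -0.19  1.96  0.    1.37 -1.58]
196 234 [0.451 0.091 0.111] [0.451 0.091 0.111]
284 228 [ 0.463 -0.115  0.113] [ 0.463 -0.115  0.111]
185 145 [0.654 0.113 0.157] [0.654 0.113 0.157]
185 190 [0.548 0.112 0.153] [0.548 0.112 0.152]
280 150 [ 0.639 -0.107  0.158] [ 0.639 -0.107  0.158]
280 185 [ 0.557 -0.106  0.154] [ 0.558 -0.106  0.15 ]
230 265 [0.381 0.014 0.054] [ 0.356 -0.015  0.712]
334 213 [ 0.5   -0.239  0.089] [ 0.5   -0.239  0.088]
339 268 [ 0.369 -0.252  0.053] [ 0.369 -0.252  0.053]
end 24.75 [0.3303 0.0004 0.3394] [-0.66  0.35  0.02] [-0.07 -0.48  2.09  0.    1.53 -1.81]
```

View pics/end.png

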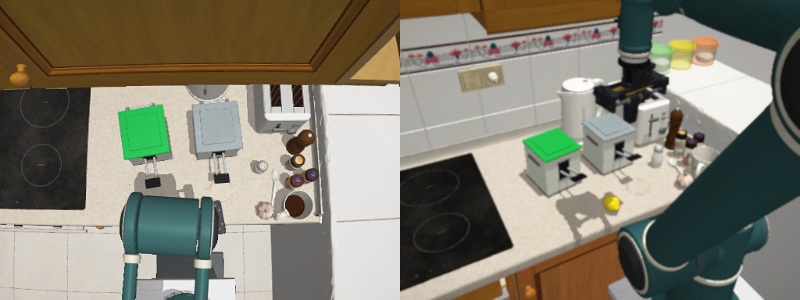

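Both lids are shut, the green pad is back at its resting height, and the garlic and salt shaker have not moved. The scene view shows the lemon still standing at about (612,203), and the arm is clear.

```bash
python3 -c "
from h import *
print(order.close_job())"
```

```text
the job is handed in; nothing more can be done
None
```

The job is handed in (no verdict was returned): I held the green lid wide open for about 2.8 s, then eased it fully shut by the lever, with the arm clear, the grey lid shut, and the garlic, lemon and salt shaker left standing.

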